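Put the washed teaspoons away in the cutlery tray, all the same way round

ROBOT

A 6-joint arm with a two-finger parallel gripper is mounted at the origin on the work surface; the furniture and walls round the work are solid. World frame = base frame: x ahead of the robot, y to its left, z up, the work surface at z = 0. Lengths are in mm, angles in rad, forces in N, time in s.
With the tool pointing down it reaches from about 325 to 775 mm from the base axis. Payload 5.5 kg.
Tool frame: the origin (TCP) lies between the finger pads; the fingertips stand nose_length ahead of it and the grasp point (between the pads) lies 11 mm behind it (nose_length is the distance from the TCP to the fingertips, in mm); z points along the fingers, y is the line along which they close (so a half turn about z gives the same grasp; the last joint's range is limited). The gripper opens to 85 mm and grips with 20 to 120 N. Pads are 22 mm wide; open, the fingers measure 114 mm over their backs; the gripper's body (76 mm by 85 mm) begins 54 mm behind the grasp point. The pads swing forward as they close: fully open they stand 13 mm farther back than shut.
Start: joints at [-1.162, 0.091, 1.231, -0, 1.82, -0.057], TCP at [269.485, -536.092, 239.275] pointing down, gripper open.
Joint ranges: [-2.87, 2.87], [-0.86, 2.18], [0.17, 2.46], [-1.51, 4.65], [0.06, 2.69], [-2.65, 2.65]. Speed limits (rad/s): [2.57, 2.57, 3.01, 3.14, 3.14, 3.14].

INTERFACE

Orientations are given as a rotation vector (axis times angle).
In Python, from rig import * gives the robot as it stands.
- The arm moves only by the tool drive_tool, never from a script. Its argument "moves" is text: rows parted by semicolons, each of 5 numbers parted by spaces: the opening, from -1 (shut) to 1 (fully open), then the shift along the tool's x, y, z each as a share of 0.2 m, from -1 to 1, then the turn about the tool's z as a share of 30 degrees, from -1 to 1. In form: grip dx dy dz turn; .... A call has 1 to 20 rows; each row is the pose to reach, as a shift and turn from the pose commanded when the call began, along the tool's axes at that moment; what a row does not reach only later rows make up. A row lasts 1/10 s, in which the tool goes at most 50 mm and 8.59 degrees, less where a joint would pass 70% of its speed; a pose out of reach is approached as far as the arm can. A call with a number of a shift or a turn outside -1 to 1 is refused whole. A call with a gripper value outside its range is refused whole. The fingers move at their own pace and stop on an object; "newtons" is the grip in N (left out, the last holds). Time passes only in rows, so rows that repeat a pose let the fingers close. It gives the time, the measured TCP pose, the force, the opening and the grip force at its end, in the units of the state.
- get_state(): the state, without advancing time (a new reading comes with each control period).
- snapshot(name): name is "scene" or "top"; returns the picture (420x560x3 uint8, blue, green, red); there is no depth.
- camera_model(name): a dict with "mtx" (3x3 intrinsics, pixels), "D" ([k1, k2, p1, p2, k3] as OpenCV has them; the pictures are not rectified), "world_from_camera" (4x4, takes a point from camera to world coordinates). Camera axes: x right, y down, z forward; pixel columns grow to the right and rows downward; lengths in mm; the calibration is good to about 2 mm. A picture is of the moment at which its call begins. camera_model takes no time and is no camera call.
- hand_in(): hands the job in; it is judged then, once.
The state is a dict: "time_s": time; "joint_positions": joint angles; "joint_velocities": joint speeds; "tau": joint torques, N m; "eef_pos": TCP position; "ee_rot": TCP orientation; "wrist_force": force on the tool from outside, world axes, zero at the start; "moment": the same for the moment, N m; "gripper_width": finger opening in mm; "grip_force": force on a finger pad.
Only numpy, scipy, OpenCV 4.12 (cv2) and the standard library are available. Lean on these libraries where they do the work, as an engineer would, in place of code of your own. Each camera call takes 0.05 s, during which the arm holds its last target. There are 200 camera calls.

TASK

Put the three teaspoons away in the wooden cutlery tray, one in the middle of each lane: lay each flat and straight, hollow side up, with its bowl at the high-walled end and its handle at the low end. Set them down gently rather than letting them drop, and leave the draining stand, the brass bowl and everything else on the worktop standing where they are.

Things in the scene. Friction and masses are not known exactly. Their poses are not given: they have to be found in the camera images.
- teaspoon_a: steel teaspoon, 130 x 26 x 11 mm, 35 g; starts on the draining stand, handle sloping up 40 degrees, hollow up. Origin: mid-length, on its underside; +x to the bowl, z out of the hollow side. Handle end x = -65; handle arched: 10 wide, 0-3 high there, 8 wide and 3 thick, centred 7 high at x = -26 and 9 high at +6; bowl x = 30 to 65, 26 wide, 7 high
- teaspoon_b: steel teaspoon, 130 x 26 x 11 mm, 35 g; starts in the brass bowl, handle leaning up over its rim at 30 degrees, hollow up. Origin: mid-length, on its underside; +x to the bowl, z out of the hollow side. Handle end x = -65; handle arched: 10 wide, 0-3 high there, 8 wide and 3 thick, centred 7 high at x = -26 and 9 high at +6; bowl x = 30 to 65, 26 wide, 7 high
- teaspoon_c: steel teaspoon, 130 x 26 x 11 mm, 35 g; starts lying on the worktop, hollow side up, turned any way. Origin: mid-length, on its underside; +x to the bowl, z out of the hollow side. Handle end x = -65; handle arched: 10 wide, 0-3 high there, 8 wide and 3 thick, centred 7 high at x = -26 and 9 high at +6; bowl x = 30 to 65, 26 wide, 7 high
- teaspoon_a_grip (a point): point in the middle of the handle of teaspoon_a, 12 mm from the origin toward the handle end and 8.5 mm above its underside; handle 8 wide, 3 thick here
- teaspoon_a_end (a point): handle end of teaspoon_a (2 mm above its underside, x = -63)
- teaspoon_a_tip (a point): tip of the bowl of teaspoon_a (6 mm above its underside, x = +63)
- teaspoon_b_grip (a point): point in the middle of the handle of teaspoon_b, 12 mm from the origin toward the handle end and 8.5 mm above its underside; handle 8 wide, 3 thick here
- teaspoon_b_end (a point): handle end of teaspoon_b (2 mm above its underside, x = -63)
- teaspoon_b_tip (a point): tip of the bowl of teaspoon_b (6 mm above its underside, x = +63)
- teaspoon_c_grip (a point): point in the middle of the handle of teaspoon_c, 12 mm from the origin toward the handle end and 8.5 mm above its underside; handle 8 wide, 3 thick here
- teaspoon_c_end (a point): handle end of teaspoon_c (2 mm above its underside, x = -63)
- teaspoon_c_tip (a point): tip of the bowl of teaspoon_c (6 mm above its underside, x = +63)
- cutlery_tray: fixed pale wooden cutlery tray, 162 (x) x 174 (y) mm, floor 5 thick, walls 5 thick. Origin: centre of its underside. +x: high end, for the bowls: walls 26 high where x > 0, and two dividers 4 thick, 22 high (x = 12 to 81, y = -27.5 and +27.5) parting three lanes about 52 wide. -x: low end, for the handles: rim 11 high, no dividers
- lane0 (a point): centre of lane 0 of the tray, on its floor (5 mm above the underside), at tray x = 0, y = -55 mm; axes as the tray
- lane1 (a point): centre of lane 1 of the tray, on its floor (5 mm above the underside), at tray x = 0, y = 0 mm; axes as the tray
- lane2 (a point): centre of lane 2 of the tray, on its floor (5 mm above the underside), at tray x = 0, y = 55 mm; axes as the tray
- drain_stand: wooden draining stand, 125 x 60 mm foot, a sloping board 36 wide and 132 long rising 40 degrees toward +x to 104 mm high, with a toe at the low end (-x) and low cheeks beside the lower 46 mm (inner width 30); origin: centre of the underside; holds teaspoon_a
- brass_bowl: round brass bowl, 125 mm across, 52 high, open; origin: centre of its underside; holds teaspoon_b, whose handle leans toward the bowl's +x
- spice_back: bystander: glass spice jar with dark lid near the back wall, 44 across, 105 high; origin: underside
- spice_front: bystander: glass spice jar with dark lid between the tray and the left half, 45 across, 105 high; origin: underside
- lemon: bystander: lemon, 78 x 55 x 56 mm; origin: underside

How it is judged (in metres and radians):
At the end, for the whole second after the job is handed in: Each lane holds one teaspoon within 20 mm of its middle line and 16 mm of mid-length, flat on the floor, hollow up, within 11 degrees of the lane, bowl at the high end, at rest; stand and bowl upright and within 50 mm of their start (x of teaspoon_a in the frame of cutlery_tray between -0.016 and 0.016 m and x of each of teaspoon_a_tip, teaspoon_b_tip, teaspoon_c_tip in the frame of cutlery_tray above 0.03 m and x of each of teaspoon_a_end, teaspoon_b_end, teaspoon_c_end in the frame of cutlery_tray below -0.03 m and z of each of teaspoon_a_tip, teaspoon_b_tip, teaspoon_c_tip in the frame of cutlery_tray below 0.018 m and z of each of teaspoon_a_end, teaspoon_b_end, teaspoon_c_end in the frame of cutlery_tray below 0.014 m and angle between the x axis of each of teaspoon_a, teaspoon_b, teaspoon_c and the x axis of cutlery_tray, either way round below 0.2 rad and angle between each of teaspoon_a, teaspoon_b, teaspoon_c's own z axis and vertical below 0.2 rad and linear speed of each of teaspoon_a, teaspoon_b, teaspoon_c below 0.02 m/s and x of teaspoon_b in the frame of cutlery_tray between -0.016 and 0.016 m and x of teaspoon_c in the frame of cutlery_tray between -0.016 and 0.016 m and (y of teaspoon_a in the frame of lane0 between -0.02 and 0.02 m or y of teaspoon_b in the frame of lane0 between -0.02 and 0.02 m or y of teaspoon_c in the frame of lane0 between -0.02 and 0.02 m) and (y of teaspoon_a in the frame of lane1 between -0.02 and 0.02 m or y of teaspoon_b in the frame of lane1 between -0.02 and 0.02 m or y of teaspoon_c in the frame of lane1 between -0.02 and 0.02 m) and (y of teaspoon_a in the frame of lane2 between -0.02 and 0.02 m or y of teaspoon_b in the frame of lane2 between -0.02 and 0.02 m or y of teaspoon_c in the frame of lane2 between -0.02 and 0.02 m) and distance of each of drain_stand, brass_bowl from where it was at the start of the episode below 0.05 m and angle between each of drain_stand, brass_bowl's own z axis and vertical below 0.1 rad); the robot touches nothing.
It fails at once if another thing on the worktop is shoved more than 4 cm (distance of any of spice_back, spice_front, lemon from where it was at the start of the episode above 0.04 m).
It fails at once if the draining stand or the brass bowl is tipped (over 25 degrees) or pushed 5 cm away (angle between any of drain_stand, brass_bowl's own z axis and vertical above 0.44 rad or distance of any of drain_stand, brass_bowl from where it was at the start of the episode above 0.05 m).
It fails at once if a teaspoon is let drop or flop into the tray (faster than 0.5 m/s over the tray while the fingers do not hold it) ((horizontal distance between teaspoon_a and cutlery_tray below 0.12 m and contact force between the fingers and teaspoon_a below 0.05 N and linear speed of teaspoon_a above 0.5 m/s) or (horizontal distance between teaspoon_b and cutlery_tray below 0.12 m and contact force between the fingers and teaspoon_b below 0.05 N and linear speed of teaspoon_b above 0.5 m/s) or (horizontal distance between teaspoon_c and cutlery_tray below 0.12 m and contact force between the fingers and teaspoon_c below 0.05 N and linear speed of teaspoon_c above 0.5 m/s)).
It also fails if it takes over 67 s, if anything falls off the work surface, if the arm or the gripper's body presses on something with over 40 N, if the wrist force passes 120 N, or if a joint passes its speed limit or range.

## Working session

There is one attempt and no reset: what is moved stays moved. The work goes in short steps, Python scripts to look and compute and a tool call to move; the robot and the scene stay as the last step left them, time stands still between calls to the robot, and variables do not carry over. Pictures are saved under pics/ and viewed, at most 10 in all, crops included, and the job is handed in when it is done.

Besides the shell and the picture viewer there is one more tool, called after "Call:" by a JSON object that holds its "op" and its "data", one argument or row to a line. drive_tool: Moves the arm, as the interface text tells. Its arguments: {"type":"object","properties":{"moves":{"type":"string"},"newtons":{"type":"number"}},"required":["moves"]}

```bash
ls; mkdir -p pics
python3 - <<'E'
from rig import *
import cv2
s=get_state();print(s)
for n in("scene","top"):
    cv2.imwrite(f"pics/{n}0.png",snapshot(n));m=camera_model(n);print(n,m)
E
```

```text
pics
{'time_s': 0.0, 'joint_positions': array([-1.16170812e+00,  9.18354066e-02,  1.23188558e+00, -2.80029284e-05,
        1.81978852e+00, -5.66932760e-02]), 'joint_velocities': array([ 0.00085573,  0.00036716,  0.00067097, -0.00192568,  0.00019682,
       -0.00107935]), 'tau': array([-1.66357411e-03, -4.58722973e+01, -4.18034434e+01, -1.44347764e-04,
        1.13743648e-02, -3.02377771e-05]), 'eef_pos': array([ 269.3607484 , -535.84132348,  238.16506275]), 'ee_rot': array([-3.05495087e+00, -7.24606931e-01,  5.69426644e-04]), 'wrist_force': array([-0.39907819,  0.02218986, -0.12784844]), 'moment': array([ 0.00684711, -0.02160924, -0.01527757]), 'grip_force': 0.0, 'gripper_width': 85.13829729003112}
scene {'mtx': array([[499.09701796,   0.        , 278.66504968],
       [  0.        , 499.09701796, 204.08061327],
       [  0.        ,   0.        ,   1.        ]]), 'D': array([-0.16978373,  0.        ,  0.        ,  0.        ,  0.        ]), 'world_from_camera': array([[-2.42201034e-01, -6.93035900e-01,  6.78999190e-01,
        -3.53837578e+02],
       [-9.70211317e-01,  1.76863945e-01, -1.65557076e-01,
         2.44737842e+02],
       [-5.35347850e-03, -6.98870793e-01, -7.15227904e-01,
         9.83816519e+02],
       [ 0.00000000e+00,  0.00000000e+00,  0.00000000e+00,
         1.00000000e+00]])}
top {'mtx': array([[529.61649795,   0.        , 275.14209926],
       [  0.        , 529.61649795, 214.71707834],
       [  0.        ,   0.        ,   1.        ]]), 'D': array([-0.03713307,  0.        ,  0.        ,  0.        ,  0.        ]), 'world_from_camera': array([[ 2.84242507e-02, -9.87856463e-01,  1.52747078e-01,
         3.05732486e+02],
       [-9.99591438e-01, -2.76312096e-02,  7.31253655e-03,
         4.77515795e+01],
       [-3.00314996e-03, -1.52892525e-01, -9.88238259e-01,
         1.31658226e+03],
       [ 0.00000000e+00,  0.00000000e+00,  0.00000000e+00,
         1.00000000e+00]])}
```

View pics/scene0.png

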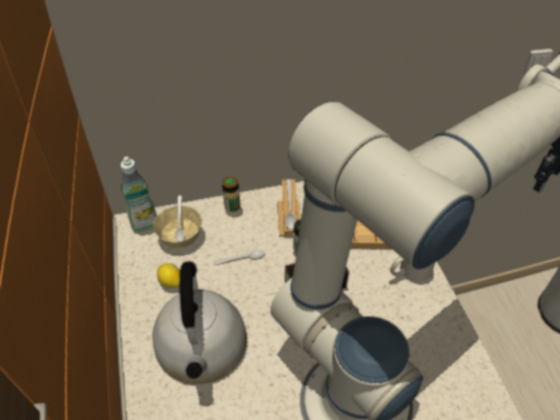

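View pics/top0.png

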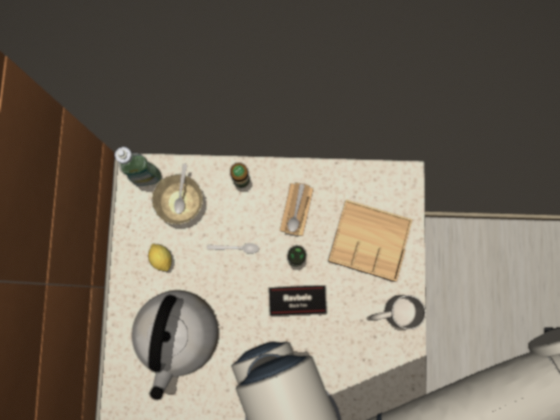

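The scene view shows spoon b in the bowl (180,225), spoon c at (240,257) and spoon a at (290,205). The arm hides the tray there. The top view shows everything: stand (297,210), bowl (180,200), spoon c from (208,247) to (257,248), and the tray (370,240) with its divided high end facing the robot.

Run:
```python
import cv2
t=cv2.imread("pics/top0.png");s=cv2.imread("pics/scene0.png")
cv2.imwrite("pics/topz.png",cv2.resize(t[150:290,150:420],None,fx=2.9,fy=2.9,interpolation=cv2.INTER_CUBIC))
cv2.imwrite("pics/scz.png",cv2.resize(s[165:275,140:320],None,fx=4.4,fy=4.4,interpolation=cv2.INTER_CUBIC))
```

```text
(no output)
```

View pics/topz.png

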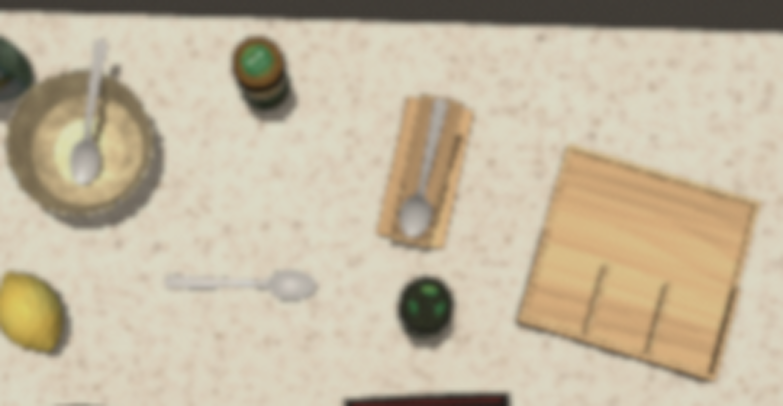

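View pics/scz.png

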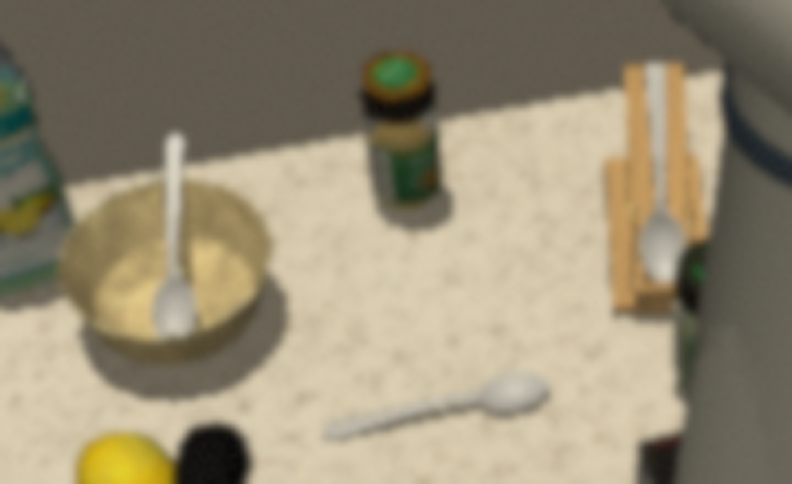

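```bash
cat > h.py <<'E'
import numpy as np, cv2
from rig import *
from scipy.spatial.transform import Rotation as R
def ray(n,p):
    m=camera_model(n);u=cv2.undistortPoints(np.array([[p]],float),m["mtx"],m["D"])[0,0]
    T=m["world_from_camera"];d=T[:3,:3]@[u[0],u[1],1];return T[:3,3],d/np.linalg.norm(d)
def plane(n,p,z):
    o,d=ray(n,p);return o+d*(z-o[2])/d[2]
def tri(pt,ps):
    A=[];b=[]
    for n,p in(("top",pt),("scene",ps)):
        o,d=ray(n,p);P=np.eye(3)-np.outer(d,d);A.append(P);b.append(P@o)
    x,r,_,_=np.linalg.lstsq(np.vstack(A),np.hstack(b),rcond=None);return x,np.sqrt(r)
def plan(x,y,z,yaw):
    "shares for target TCP and tool-x yaw (deg) from current measured pose"
    s=get_state();M=R.from_rotvec(s["ee_rot"]).as_matrix();d=M.T@(np.array([x,y,z])-s["eef_pos"])
    now=np.degrees(np.arctan2(M[1,0],M[0,0]))
    print("at",s["eef_pos"].round(1),"yaw",now.round(2),"w",round(s["gripper_width"],1),"t",round(s["time_s"],1),"-> shares",(d/200).round(3),"turn",((now-yaw)/30).round(3))
E
python3 - <<'E'
from h import *
tz=lambda p:((np.array(p)+.5)/2.9-.5+150); sz=lambda p:((np.array(p)+.5)/4.4-.5+[140,165])
for k,e,t,e2,t2 in(("b",(100,42),(84,183),(176,135),(172,333)),("c",(168,281),(316,286),(326,432),(548,393)),("a",(440,100),(413,236),(655,66),(659,280))):
    E_,r=tri(tz(e),sz(e2));T_,r2=tri(tz(t),sz(t2));d=T_-E_
    print(k,"end",E_.round(1),"tip",T_.round(1),"len",np.linalg.norm(d).round(1),"yaw",np.degrees(np.arctan2(d[1],d[0])).round(1),"pitch",np.degrees(np.arcsin(d[2]/np.linalg.norm(d))).round(1),r,r2)
E_,T_=plane("top",tz((168,281)),2),plane("top",tz((316,286)),6);print("c plane",E_,T_)
W=[plane("top",tz(p),z) for p,z in(((568,147),11),((757,203),11),((713,381),26),((518,323),26))]
W=np.array(W)[:,:2];L=np.array([[-81,-87],[-81,87],[81,87],[81,-87]])  # order guess
for LL in(L,L*[1,-1]):
    M,_=cv2.estimateAffinePartial2D(LL.astype(np.float32),W.astype(np.float32));print(M.round(3),np.hypot(M[0,0],M[1,0]),np.degrees(np.arctan2(M[1,0],M[0,0])))
    print((LL@M[:,:2].T+M[:,2]-W).round(1).tolist())
E
```

```text
b end [617.3 279.9  63.3] tip [505.6 299.1  12.4] len 124.2 yaw 170.3 pitch -24.2 [3.08491608] [0.8046588]
c end [424.2 223.4  -2.5] tip [423.6  95.2  -5.3] len 128.2 yaw -90.3 pitch -1.3 [0.82488866] [1.74059559]
a end [567.8  -4.8  98.1] tip [466.5  15.6  23.5] len 127.5 yaw 168.6 pitch -35.8 [2.8496179] [1.66682044]
c plane [423.95188733 223.39112282   2.        ] [422.91915026  95.97512757   6.        ]
[[-9.44000e-01 -2.57000e-01  4.49716e+02]
 [ 2.57000e-01 -9.44000e-01 -1.78281e+02]] 0.978728333597504 164.7515175680104
[[-0.2, 0.9], [-0.7, -0.2], [0.1, -0.6], [0.9, -0.0]]
[[ 9.38000e-01  2.55000e-01  6.02628e+02]
 [-2.55000e-01  9.38000e-01 -2.20111e+02]] 0.9718863567082028 -15.208561610082414
[[-0.0, -0.0], [0.0, -0.0], [305.6, -83.4], [306.0, -83.9]]
```

```bash
python3 -c "
from h import *
plan(345,-350,238,48)"
```

```text
at [ 269.4 -535.9  238.2] yaw 26.69 w 85.3 t 0.1 -> shares [ 0.755 -0.66   0.002] turn -0.71
```

Call:
{"op": "drive_tool", "data": {
  "moves": "-0.5 0.76 -0.66 0 -0.7;-0.5 0.76 -0.66 0 -0.7;-0.5 0.76 -0.66 0 -0.7;-0.5 0.76 -0.66 0 -0.7;-0.5 0.76 -0.66 0 -0.7;-0.5 0.76 -0.66 0 -0.7;-0.5 0.76 -0.66 0 -0.7",
  "newtons": 20
}}

```text
time_s: 0.8
eef_pos: [345.7, -350.5, 239.0]
ee_rot: [-2.874, -1.269, 0.001]
wrist_force: [0.1, -0.4, -0.1]
gripper_width: 21.4
grip_force: 0.0
```

```bash
python3 -c "
from h import *
plan(400,-150,238,69);plan(423.6,20,238,90)"
```

```text
at [ 345.7 -350.5  239. ] yaw 47.65 w 21.4 t 0.8 -> shares [ 0.924 -0.474  0.005] turn -0.712
at [ 345.7 -350.5  239. ] yaw 47.65 w 21.4 t 0.8 -> shares [ 1.632 -0.96   0.005] turn -1.412
```

Call:
{"op": "drive_tool", "data": {
  "moves": "-0.5 0.92 -0.47 0 -0.71;-0.5 0.92 -0.47 0 -0.71;-0.5 0.92 -0.47 0 -0.71;-0.5 0.92 -0.47 0 -0.71;-0.5 0.92 -0.47 0 -0.71;-0.5 0.92 -0.47 0 -0.71;-0.5 0.92 -0.47 0 -0.71"
}}

```text
time_s: 1.5
eef_pos: [400.2, -152.1, 239.0]
ee_rot: [-2.591, -1.777, 0.001]
wrist_force: [-0.1, 0.7, -0.3]
gripper_width: 21.5
grip_force: 0.0
```

```bash
python3 -c "
from h import *
plan(423.6,30,238,89.7)"
```

```text
at [ 400.2 -152.1  239. ] yaw 68.88 w 21.5 t 1.5 -> shares [ 0.891 -0.219  0.005] turn -0.694
```

Call:
{"op": "drive_tool", "data": {
  "moves": "-0.5 0.89 -0.22 0 -0.69;-0.5 0.89 -0.22 0 -0.69;-0.5 0.89 -0.22 0 -0.69;-0.5 0.89 -0.22 0 -0.69;-0.5 0.89 -0.22 0 -0.69;-0.5 0.89 -0.22 0 -0.69"
}}

```text
time_s: 2.1
eef_pos: [423.4, 30.0, 239.0]
ee_rot: [2.229, 2.214, -0.002]
wrist_force: [0.8, -0.0, 0.2]
gripper_width: 21.4
grip_force: 0.0
```

```bash
python3 -c "
from h import *
plan(423.6,171,80,89.7)"
```

```text
at [423.4  30.  239. ] yaw 89.62 w 21.4 t 2.1 -> shares [ 0.705 -0.003  0.794] turn -0.003
```

Call:
{"op": "drive_tool", "data": {
  "moves": "-0.5 0.705 0 0 0;-0.5 0.705 0 0 0;-0.5 0.705 0 0 0;-0.5 0.705 0 0.25 0;-0.5 0.705 0 0.5 0;-0.5 0.705 0 0.75 0;-0.5 0.705 0 0.85 0;-0.5 0.705 0 0.9 0;-0.5 0.705 0 0.9 0;-0.5 0.705 0 0.9 0"
}}

```text
time_s: 3.1
eef_pos: [425.3, 171.7, 61.0]
ee_rot: [2.229, 2.212, 0.003]
wrist_force: [0.3, 1.0, -0.2]
gripper_width: 21.2
grip_force: 0.0
```

Run:
```python
from h import *
plan(423.6,171,30,89.7)
t=snapshot("top");s=snapshot("scene")
a=cv2.resize(t[200:280,180:300],None,fx=3.2,fy=3.2,interpolation=cv2.INTER_CUBIC);b=cv2.resize(s[200:280,180:300],None,fx=3.2,fy=3.2,interpolation=cv2.INTER_CUBIC)
cv2.imwrite("pics/c1.png",np.hstack([a,b]))
```

```text
at [425.3 171.7  61. ] yaw 89.58 w 21.2 t 3.1 -> shares [-0.004 -0.009  0.155] turn -0.004
```

View pics/c1.png

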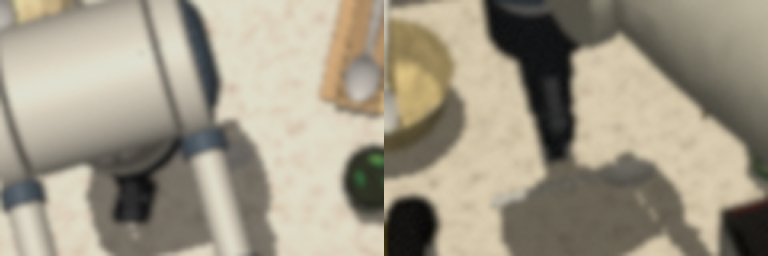

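The arm covers most of spoon c in both views. In the scene view the finger sits over its handle (560,160), with the handle end visible at (510,198) and the bowl at (630,170).

Call:
{"op": "drive_tool", "data": {
  "moves": "-0.5 0 0 0.05 0;-0.5 0 0 0.1 0;-0.5 0 0 0.14 0;-0.5 0 0 0.16 0;-0.5 0 0 0.16 0"
}}

```text
time_s: 3.7
eef_pos: [423.1, 172.3, 26.1]
ee_rot: [-2.227, -2.215, 0.003]
wrist_force: [-1.0, -0.7, -0.8]
gripper_width: 21.3
grip_force: 0.0
```

Call:
{"op": "drive_tool", "data": {
  "moves": "-0.5 0 0 0.02 0;-0.5 0 0 0.03 0;-0.5 0 0 0.03 0"
}}

```text
time_s: 4.0
eef_pos: [423.8, 172.4, 21.1]
ee_rot: [-2.227, -2.215, 0.0]
wrist_force: [0.4, -0.5, 0.1]
gripper_width: 21.5
grip_force: 0.0
```

Call:
{"op": "drive_tool", "data": {
  "moves": "-0.5 0 0 0.01 0;-0.5 0 0 0.02 0;-0.5 0 0 0.02 0"
}}

```text
time_s: 4.3
eef_pos: [423.7, 172.3, 17.0]
ee_rot: [-2.227, -2.215, 0.001]
wrist_force: [-0.2, -0.4, 0.1]
gripper_width: 21.5
grip_force: 0.0
```

Call:
{"op": "drive_tool", "data": {
  "moves": "-0.5 0 0 0.01 0;-0.5 0 0 0.015 0;-0.5 0 0 0.015 0"
}}

```text
time_s: 4.6
eef_pos: [423.7, 172.3, 14.0]
ee_rot: [-2.227, -2.215, 0.001]
wrist_force: [-0.2, 0.6, 0.3]
gripper_width: 21.2
grip_force: 0.0
```

Call:
{"op": "drive_tool", "data": {
  "moves": "-0.5 0 0 0.01 0;-0.5 0 0 0.015 0;-0.5 0 0 0.015 0"
}}

```text
time_s: 4.9
eef_pos: [423.7, 172.3, 11.0]
ee_rot: [-2.227, -2.215, 0.001]
wrist_force: [-0.0, 1.0, -0.3]
gripper_width: 21.9
grip_force: 0.0
```

Call:
{"op": "drive_tool", "data": {
  "moves": "-0.5 0 0 0.01 0;-0.5 0 0 0.01 0"
}}

```text
time_s: 5.1
eef_pos: [423.7, 172.4, 9.0]
ee_rot: [-2.227, -2.215, 0.001]
wrist_force: [-0.6, -0.0, 0.7]
gripper_width: 21.0
grip_force: 0.0
```

Call:
{"op": "drive_tool", "data": {
  "moves": "-0.5 0 0 0.01 0;-0.5 0 0 0.01 0"
}}

```text
time_s: 5.3
eef_pos: [424.1, 172.5, 8.1]
ee_rot: [2.227, 2.215, 0.001]
wrist_force: [-1.7, -1.3, 5.4]
gripper_width: 21.2
grip_force: 2.5
```

Call:
{"op": "drive_tool", "data": {
  "moves": "-0.5 0 0 0.01 0;-0.5 0 0 0.01 0"
}}

```text
time_s: 5.5
eef_pos: [424.2, 172.5, 8.0]
ee_rot: [2.227, 2.215, 0.001]
wrist_force: [-7.8, -3.4, 17.5]
gripper_width: 20.8
grip_force: 8.7
```

Call:
{"op": "drive_tool", "data": {
  "moves": "-0.5 0 0 -0.03 0;-0.5 0 0 -0.035 0;-1 0 0 -0.035 0;-1 0 0 -0.035 0;-1 0 0 -0.035 0;-1 0 0 -0.035 0;-1 0 0 -0.035 0;-1 0 0 -0.035 0",
  "newtons": 30
}}

```text
time_s: 6.3
eef_pos: [424.0, 172.5, 12.3]
ee_rot: [2.227, 2.215, 0.0]
wrist_force: [0.2, 0.6, 2.8]
gripper_width: 6.7
grip_force: 29.6
```

Call:
{"op": "drive_tool", "data": {
  "moves": "-1 0 0 -0.1 0;-1 0 0 -0.3 0;-1 0 0 -0.55 0;-1 0 0 -0.8 0;-1 -0.25 0 -0.8 0.3;-1 -0.5 0 -0.8 0.6;-1 -0.75 0 -0.8 0.9;-1 -1 0 -0.8 1;-1 -1 0 -0.8 1;-1 -1 0 -0.8 1"
}}

```text
time_s: 7.3
eef_pos: [422.4, -28.7, 171.5]
ee_rot: [-2.726, -1.559, 0.001]
wrist_force: [0.6, -0.6, -1.2]
gripper_width: 6.5
grip_force: 29.7
```

```bash
python3 -c "
from h import *
plan(447,-100,172,30)"
```

```text
at [422.4 -28.7 171.5] yaw 59.52 w 6.5 t 7.3 -> shares [-0.245  0.287 -0.003] turn 0.984
```

Call:
{"op": "drive_tool", "data": {
  "moves": "-1 -0.12 0.15 0 0.3;-1 -0.245 0.287 0 0.6;-1 -0.245 0.287 0 0.98;-1 -0.245 0.287 0 0.98;-1 -0.245 0.287 0 0.98"
}}

```text
time_s: 7.8
eef_pos: [447.9, -97.4, 171.7]
ee_rot: [-3.03, -0.824, 0.001]
wrist_force: [0.6, -0.3, -0.3]
gripper_width: 6.8
grip_force: 29.7
```

```bash
python3 -c "
from h import *
plan(447,-180,172,1)"
```

```text
at [447.9 -97.4 171.7] yaw 30.43 w 6.8 t 7.8 -> shares [-0.213  0.354 -0.002] turn 0.981
```

Call:
{"op": "drive_tool", "data": {
  "moves": "-1 -0.1 0.17 0 0.3;-1 -0.213 0.354 0 0.6;-1 -0.213 0.354 0 0.98;-1 -0.213 0.354 0 0.98;-1 -0.213 0.354 0 0.98"
}}

```text
time_s: 8.3
eef_pos: [446.8, -180.5, 171.9]
ee_rot: [-3.141, -0.029, 0.001]
wrist_force: [0.2, -0.6, -0.6]
gripper_width: 6.3
grip_force: 29.8
```

```bash
python3 -c "
from h import *
plan(447.3,-234.7,70,-15.2)"
```

```text
at [ 446.8 -180.5  171.9] yaw 1.08 w 6.3 t 8.3 -> shares [-0.002  0.271  0.509] turn 0.543
```

Call:
{"op": "drive_tool", "data": {
  "moves": "-1 0 0.2 0 0.27;-1 0 0.271 0 0.543;-1 0 0.271 0.1 0.543;-1 0 0.271 0.25 0.543;-1 0 0.271 0.4 0.543;-1 0 0.271 0.51 0.543;-1 0 0.271 0.51 0.543;-1 0 0.271 0.51 0.543"
}}

```text
time_s: 9.1
eef_pos: [447.7, -234.9, 70.6]
ee_rot: [-3.114, 0.416, 0.001]
wrist_force: [0.3, 0.7, 0.1]
gripper_width: 6.6
grip_force: 29.8
```

Run:
```python
from h import *
plan(447.3,-234.7,20,-15.2)
t=snapshot("top");s=snapshot("scene")
a=cv2.resize(t[180:300,300:430],None,fx=4,fy=4,interpolation=cv2.INTER_CUBIC)
cv2.imwrite("pics/c2.png",a)
```

```text
at [ 447.7 -234.9   70.6] yaw -15.2 w 6.6 t 9.1 -> shares [-0.002 -0.     0.253] turn -0.0
```

View pics/c2.png

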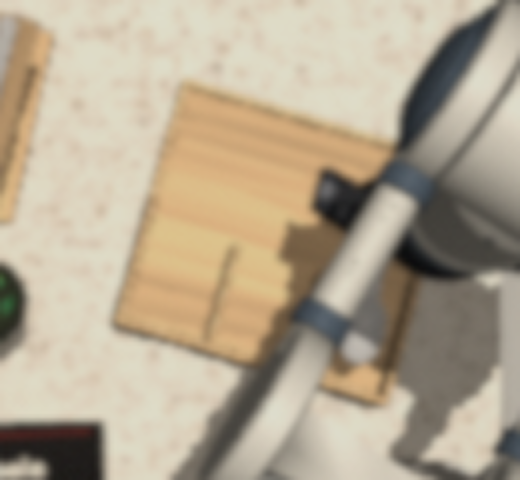

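The bowl of spoon c shows at (357,348), inside lane 2 at the high end, so I can lower it.

Call:
{"op": "drive_tool", "data": {
  "moves": "-1 0 0 0.08 0;-1 0 0 0.16 0;-1 0 0 0.22 0;-1 0 0 0.245 0;-1 0 0 0.25 0;-1 0 0 0.25 0"
}}

```text
time_s: 9.8
eef_pos: [447.6, -235.8, 20.6]
ee_rot: [3.113, -0.421, 0.001]
wrist_force: [0.8, 0.2, 0.3]
gripper_width: 6.4
grip_force: 29.8
```

Call:
{"op": "drive_tool", "data": {
  "moves": "-1 0 0 0.005 0;-1 0 0 0.01 0;-1 0 0 0.01 0"
}}

```text
time_s: 10.1
eef_pos: [447.5, -235.8, 18.5]
ee_rot: [3.113, -0.421, 0.001]
wrist_force: [0.2, 0.2, -0.3]
gripper_width: 6.8
grip_force: 29.8
```

Call:
{"op": "drive_tool", "data": {
  "moves": "-1 0 0 0.005 0;-1 0 0 0.008 0;-1 0 0 0.008 0"
}}

```text
time_s: 10.4
eef_pos: [447.5, -235.8, 17.3]
ee_rot: [3.113, -0.421, 0.001]
wrist_force: [-0.7, 0.5, 4.0]
gripper_width: 6.6
grip_force: 30.2
```

Call:
{"op": "drive_tool", "data": {
  "moves": "-0.66 0 0 0 0;-0.66 0 0 0 0;-0.66 0 0 0 0;-0.66 0 0 0 0;-0.66 0 0 -0.03 0;-0.66 0 0 -0.1 0;-0.66 0 0 -0.3 0;-0.66 0 0 -0.55 0;-0.66 0 0 -0.8 0;-0.66 0 0 -0.8 0"
}}

```text
time_s: 11.4
eef_pos: [450.1, -237.3, 187.4]
ee_rot: [3.107, -0.42, 0.023]
wrist_force: [-0.2, -0.0, -0.6]
gripper_width: 14.3
grip_force: 0.0
```

```bash
python3 -c "
from h import *
plan(510,-60,175,-11.4)
plan(500,-60,175,-11.4)"
```

```text
at [ 450.1 -237.3  187.4] yaw -15.4 w 14.3 t 11.4 -> shares [ 0.052 -0.935  0.058] turn -0.133
at [ 450.1 -237.3  187.4] yaw -15.4 w 14.3 t 11.4 -> shares [ 0.004 -0.921  0.058] turn -0.133
```

Call:
{"op": "drive_tool", "data": {
  "moves": "-0.5 0.05 -0.25 0 0;-0.5 0.05 -0.5 0 -0.13;-0.5 0.05 -0.75 0 -0.13;-0.5 0.05 -0.93 0 -0.13;-0.5 0.05 -0.93 0 -0.13;-0.5 0.05 -0.93 0 -0.13"
}}

```text
time_s: 12.0
eef_pos: [506.6, -58.5, 177.6]
ee_rot: [3.125, -0.311, 0.002]
wrist_force: [0.0, 0.6, -0.1]
gripper_width: 21.3
grip_force: 0.0
```

Run:
```python
from h import *
t=snapshot("top");cv2.imwrite("pics/p3.png",cv2.resize(t[160:290,280:420],None,fx=4.2,fy=4.2,interpolation=cv2.INTER_CUBIC))
plan(523,4,110,-11.4)
```

```text
at [506.4 -59.4 177.4] yaw -11.48 w 21.5 t 12.1 -> shares [ 0.018 -0.327  0.337] turn -0.003
```

View pics/p3.png

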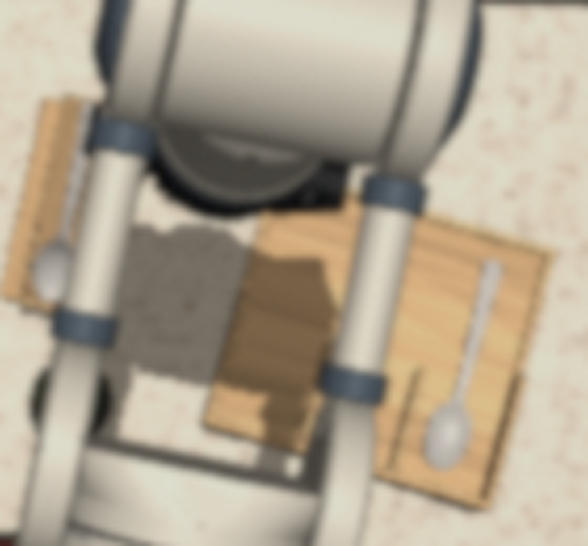

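Spoon c lies straight in lane 2, with its handle end at (491,262) and tip at (445,468), between the divider and the outer wall. Next is spoon a.

Call:
{"op": "drive_tool", "data": {
  "moves": "-0.5 0.018 -0.2 0 0;-0.5 0.018 -0.327 0 0;-0.5 0.018 -0.327 0.1 0;-0.5 0.018 -0.327 0.25 0;-0.5 0.018 -0.327 0.337 0;-0.5 0.018 -0.327 0.337 0;-0.5 0.018 -0.327 0.337 0"
}}

```text
time_s: 12.75
eef_pos: [523.0, 3.1, 109.9]
ee_rot: [3.125, -0.318, 0.0]
wrist_force: [-0.9, -0.5, 0.3]
gripper_width: 21.2
grip_force: 0.0
```

Run:
```python
from h import *
f=lambda p:(np.array(p)+.5)/4.2-.5+[280,160]
E_=plane("top",f((491,262)),7)[:2];T_=plane("top",f((445,468)),11)[:2]
ex=np.array([-.9648,.263]);ey=np.array([-.263,-.9648]);c=np.array([449.7,-178.3])
for P in(E_,T_):print("tray frame",(P-c)@ex,(P-c)@ey)
s=snapshot("scene");cv2.imwrite("pics/a1.png",cv2.resize(s[150:260,240:360],None,fx=5,fy=5,interpolation=cv2.INTER_CUBIC))
plan(523,4,84,-11.4)
```

```text
tray frame -64.72319726846261 52.95908646467289
tray frame 61.578903041046004 57.77492463806775
at [523.5   3.3 110.8] yaw -11.59 w 21.0 t 12.8 -> shares [-0.004 -0.003  0.134] turn -0.006
```

View pics/a1.png

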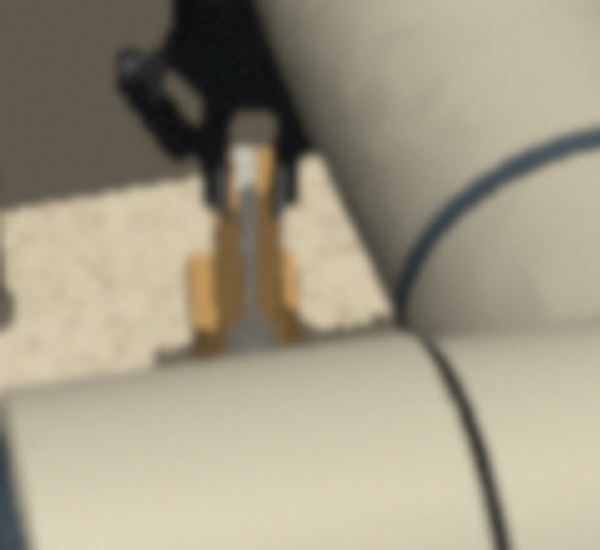

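The fingers (218 and 288, 190) straddle the handle of spoon a (245,190) well. I'm lowering toward the board.

Call:
{"op": "drive_tool", "data": {
  "moves": "-0.5 0 -0.01 0.03 0;-0.5 0 -0.01 0.06 0;-0.5 0 -0.01 0.075 0;-0.5 0 -0.01 0.075 0"
}}

```text
time_s: 13.2
eef_pos: [523.0, 6.4, 93.6]
ee_rot: [3.126, -0.315, -0.002]
wrist_force: [0.5, -0.6, 0.4]
gripper_width: 21.8
grip_force: 0.0
```

Call:
{"op": "drive_tool", "data": {
  "moves": "-0.5 0 0 0.01 0;-0.5 0 0 0.02 0;-0.5 0 0 0.02 0"
}}

```text
time_s: 13.5
eef_pos: [523.2, 6.3, 90.0]
ee_rot: [3.126, -0.315, -0.001]
wrist_force: [0.8, 1.0, -0.1]
gripper_width: 21.6
grip_force: 0.0
```

Call:
{"op": "drive_tool", "data": {
  "moves": "-0.5 0 0 0.01 0;-0.5 0 0 0.015 0;-0.5 0 0 0.015 0"
}}

```text
time_s: 13.8
eef_pos: [523.3, 6.3, 87.0]
ee_rot: [-3.126, 0.315, 0.001]
wrist_force: [-0.6, -0.1, 0.6]
gripper_width: 21.3
grip_force: 0.0
```

Call:
{"op": "drive_tool", "data": {
  "moves": "-0.5 0 0 0.01 0;-0.5 0 0 0.01 0"
}}

```text
time_s: 14.0
eef_pos: [523.2, 6.3, 84.9]
ee_rot: [3.126, -0.315, -0.001]
wrist_force: [-0.2, 0.5, -0.1]
gripper_width: 21.5
grip_force: 0.0
```

Call:
{"op": "drive_tool", "data": {
  "moves": "-0.5 0 0 0.01 0;-0.5 0 0 0.01 0"
}}

```text
time_s: 14.2
eef_pos: [523.2, 6.3, 82.9]
ee_rot: [-3.126, 0.315, 0.001]
wrist_force: [-0.9, -0.4, -0.3]
gripper_width: 21.3
grip_force: 0.0
```

Call:
{"op": "drive_tool", "data": {
  "moves": "-0.5 0 0 0.01 0;-0.5 0 0 0.01 0"
}}

```text
time_s: 14.4
eef_pos: [523.3, 6.3, 81.0]
ee_rot: [-3.126, 0.315, 0.001]
wrist_force: [0.6, -0.3, -0.2]
gripper_width: 21.3
grip_force: 0.0
```

Call:
{"op": "drive_tool", "data": {
  "moves": "-0.5 0 0 0.01 0;-0.5 0 0 0.01 0"
}}

```text
time_s: 14.6
eef_pos: [523.5, 6.3, 80.8]
ee_rot: [3.126, -0.315, 0.001]
wrist_force: [-2.8, -0.1, 7.2]
gripper_width: 21.4
grip_force: 4.0
```

Call:
{"op": "drive_tool", "data": {
  "moves": "-0.5 0 0 0.01 0;-0.5 0 0 0.01 0"
}}

```text
time_s: 14.8
eef_pos: [523.6, 6.3, 80.6]
ee_rot: [3.126, -0.315, 0.003]
wrist_force: [-9.5, 1.2, 14.7]
gripper_width: 21.6
grip_force: 8.8
```

Call:
{"op": "drive_tool", "data": {
  "moves": "-0.5 0 0 -0.025 0;-0.5 0 0 -0.025 0;-1 0 0 -0.025 0;-1 0 0 -0.025 0;-1 0 0 -0.025 0;-1 0 0 -0.025 0;-1 0 0 -0.025 0;-1 0 0 -0.025 0;-1 0 0 -0.025 0",
  "newtons": 30
}}

```text
time_s: 15.7
eef_pos: [523.3, 6.3, 82.1]
ee_rot: [3.126, -0.315, -0.0]
wrist_force: [-0.3, -0.7, -0.2]
gripper_width: 6.9
grip_force: 29.2
```

Call:
{"op": "drive_tool", "data": {
  "moves": "-1 0 0 -0.03 0;-1 0 0 -0.1 0;-1 0 0 -0.25 0;-1 0 0 -0.45 0;-1 0 0 -0.5 0;-1 0 0 -0.5 0"
}}

```text
time_s: 16.3
eef_pos: [524.6, 6.3, 185.9]
ee_rot: [-3.125, 0.315, -0.009]
wrist_force: [-1.3, 0.7, -0.6]
gripper_width: 6.5
grip_force: 29.3
```

Run:
```python
from h import *
s=snapshot("scene");cv2.imwrite("pics/a2.png",cv2.resize(s[110:260,220:380],None,fx=4,fy=4,interpolation=cv2.INTER_CUBIC))
plan(475.8,-128.4,100,-15.2)
```

```text
at [523.8   6.3 183.3] yaw -11.5 w 6.5 t 16.4 -> shares [-0.102  0.708  0.416] turn 0.123
```

View pics/a2.png

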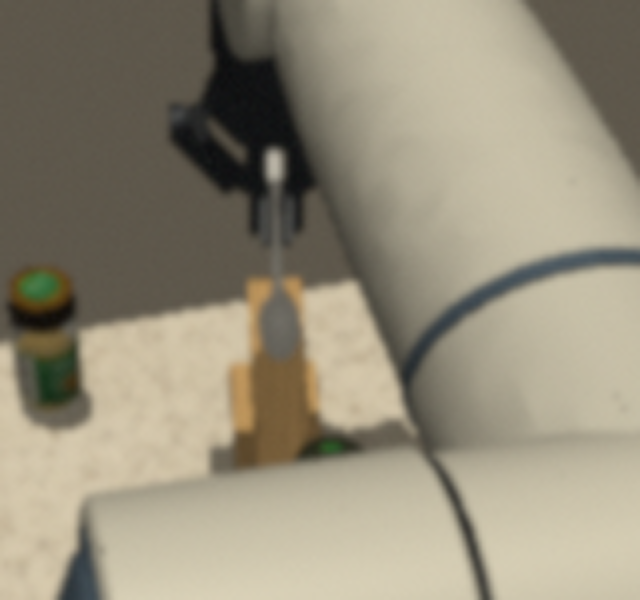

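The spoon is held between the fingers (275,215), with its handle up (275,160) and bowl down (282,325). The stand hasn't moved. I'm carrying it to lane 0.

Call:
{"op": "drive_tool", "data": {
  "moves": "-1 -0.03 0.2 0 0;-1 -0.06 0.45 0 0.12;-1 -0.1 0.708 0 0.12;-1 -0.102 0.708 0 0.123;-1 -0.102 0.708 0.1 0.123;-1 -0.102 0.708 0.25 0.123;-1 -0.102 0.708 0.4 0.123;-1 -0.102 0.708 0.45 0.123;-1 -0.102 0.708 0.5 0.123;-1 -0.102 0.708 0.5 0.123;-1 -0.102 0.708 0.5 0.123"
}}

```text
time_s: 17.45
eef_pos: [475.7, -128.4, 83.3]
ee_rot: [3.114, -0.415, 0.002]
wrist_force: [-0.1, -0.5, 0.1]
gripper_width: 6.5
grip_force: 29.4
```

```bash
python3 -c "
from h import *
plan(475.8,-128.4,20,-15.2)"
```

```text
at [ 475.7 -128.4   83.3] yaw -15.18 w 6.5 t 17.4 -> shares [-0.     0.     0.317] turn 0.001
```

Call:
{"op": "drive_tool", "data": {
  "moves": "-1 0 0 0.03 0;-1 0 0 0.06 0;-1 0 0 0.08 0;-1 0 0 0.1 0;-1 0 0 0.1 0",
  "newtons": 20
}}

```text
time_s: 17.95
eef_pos: [475.2, -128.4, 62.1]
ee_rot: [-3.114, 0.415, -0.0]
wrist_force: [-0.3, -0.5, 1.1]
gripper_width: 6.8
grip_force: 29.3
```

Call:
{"op": "drive_tool", "data": {
  "moves": "-1 0 0 0.01 0;-1 0 0 0.02 0;-1 0 0 0.03 0;-1 0 0 0.03 0"
}}

```text
time_s: 18.35
eef_pos: [477.1, -129.0, 58.3]
ee_rot: [3.113, -0.415, 0.009]
wrist_force: [3.9, -1.0, 6.8]
gripper_width: 6.6
grip_force: 29.1
```

Call:
{"op": "drive_tool", "data": {
  "moves": "-1 0 0 0.01 0;-1 0 0 0.02 0;-1 0 0 0.03 0;-1 0 0 0.03 0"
}}

```text
time_s: 18.75
eef_pos: [477.1, -129.1, 52.3]
ee_rot: [3.113, -0.415, 0.009]
wrist_force: [5.0, -2.0, 6.8]
gripper_width: 6.1
grip_force: 29.4
```

Call:
{"op": "drive_tool", "data": {
  "moves": "-1 0 0 0.01 0;-1 0 0 0.02 0;-1 0 0 0.03 0;-1 0 0 0.03 0"
}}

```text
time_s: 19.15
eef_pos: [477.3, -129.1, 46.5]
ee_rot: [3.113, -0.415, 0.01]
wrist_force: [4.1, -1.2, 6.1]
gripper_width: 6.7
grip_force: 30.1
```

Call:
{"op": "drive_tool", "data": {
  "moves": "-1 0 0 0.01 0;-1 0 0 0.02 0;-1 0 0 0.03 0;-1 0 0 0.04 0;-1 0 0 0.05 0;-1 0 0 0.06 0;-1 0 0 0.06 0"
}}

```text
time_s: 19.85
eef_pos: [476.7, -128.9, 33.8]
ee_rot: [3.113, -0.415, 0.007]
wrist_force: [3.3, -1.5, 5.1]
gripper_width: 6.6
grip_force: 31.0
```

Call:
{"op": "drive_tool", "data": {
  "moves": "-1 0 0 0.01 0;-1 0 0 0.02 0;-1 0 0 0.025 0;-1 0 0 0.025 0"
}}

```text
time_s: 20.25
eef_pos: [476.2, -128.7, 28.3]
ee_rot: [3.114, -0.415, 0.004]
wrist_force: [2.8, -1.0, 5.0]
gripper_width: 6.3
grip_force: 31.2
```

Call:
{"op": "drive_tool", "data": {
  "moves": "-1 0 0 0.01 0;-1 0 0 0.015 0;-1 0 0 0.02 0;-1 0 0 0.02 0"
}}

```text
time_s: 20.65
eef_pos: [475.3, -128.4, 23.4]
ee_rot: [3.114, -0.415, 0.001]
wrist_force: [3.4, -0.8, 5.3]
gripper_width: 6.4
grip_force: 31.3
```

Call:
{"op": "drive_tool", "data": {
  "moves": "-1 0 0 0.005 0;-1 0 0 0.01 0;-1 0 0 0.01 0"
}}

```text
time_s: 20.95
eef_pos: [474.9, -128.3, 21.0]
ee_rot: [-3.114, 0.415, 0.001]
wrist_force: [2.2, -1.7, 4.2]
gripper_width: 6.6
grip_force: 31.3
```

Call:
{"op": "drive_tool", "data": {
  "moves": "-1 0 0 0.005 0;-1 0 0 0.01 0;-1 0 0 0.01 0"
}}

```text
time_s: 21.25
eef_pos: [475.1, -128.3, 19.1]
ee_rot: [-3.114, 0.415, 0.0]
wrist_force: [3.4, -0.6, 4.5]
gripper_width: 6.6
grip_force: 31.3
```

Call:
{"op": "drive_tool", "data": {
  "moves": "-1 0 0 0.005 0;-1 0 0 0.01 0;-1 0 0 0.01 0"
}}

```text
time_s: 21.55
eef_pos: [475.0, -128.3, 17.1]
ee_rot: [-3.114, 0.415, 0.001]
wrist_force: [3.6, -0.7, 3.5]
gripper_width: 6.6
grip_force: 31.4
```

Call:
{"op": "drive_tool", "data": {
  "moves": "-1 0 0 0.005 0;-1 0 0 0.008 0;-1 0 0 0.008 0"
}}

```text
time_s: 21.85
eef_pos: [475.2, -128.4, 15.7]
ee_rot: [-3.114, 0.415, -0.0]
wrist_force: [2.6, -1.2, 4.6]
gripper_width: 6.5
grip_force: 31.5
```

Call:
{"op": "drive_tool", "data": {
  "moves": "-1 0 0 0.005 0;-1 0 0 0.005 0"
}}

```text
time_s: 22.05
eef_pos: [475.2, -128.4, 15.5]
ee_rot: [3.114, -0.415, 0.0]
wrist_force: [0.4, 0.9, 10.0]
gripper_width: 6.6
grip_force: 31.9
```

Call:
{"op": "drive_tool", "data": {
  "moves": "-1 0 0 -0.003 0;-0.9 0 0 -0.003 0;-0.85 0 0 -0.003 0;-0.8 0 0 -0.003 0;-0.66 0 0 -0.003 0;-0.66 0 0 -0.003 0;-0.66 0 0 -0.04 0;-0.66 0 0 -0.1 0;-0.66 0 0 -0.3 0;-0.66 0 0 -0.55 0;-0.66 0 0 -0.8 0;-0.66 0 0 -0.8 0"
}}

```text
time_s: 23.25
eef_pos: [478.1, -129.4, 185.0]
ee_rot: [3.111, -0.415, 0.024]
wrist_force: [0.6, 0.0, -0.6]
gripper_width: 14.4
grip_force: 0.0
```

```bash
python3 -c "
from h import *
plan(500,40,175,-12)"
```

```text
at [ 478.1 -129.4  185. ] yaw -15.19 w 14.4 t 23.2 -> shares [-0.117 -0.846  0.047] turn -0.106
```

Run:
```python
from h import *
f=lambda p:(np.array(p)+.5)/2.9-.5+150
for p in((85,147),(83,70),(6,150),(160,150),(88,226)):print(plane("top",f(p),52).round(1),plane("top",f(p),0).round(1))
print(plane("top",f((100,42)),69),plane("top",f((84,183)),16))
# check spoon a/c in tray: bright low-saturation pixels, rectified to tray frame at z=10
t=snapshot("top");hsv=cv2.cvtColor(t,cv2.COLOR_BGR2HSV)
cv2.imwrite("pics/p5.png",t)
```

```text
[530.  291.8  52. ] [539.2 301.8   0. ]
[595.9 297.2  52. ] [607.9 307.5   0. ]
[525.6 358.1  52. ] [534.6 370.8   0. ]
[529.1 228.7  52. ] [538.3 236.1   0. ]
[463.3 285.5  52. ] [469.8 295.3   0. ]
[616.37962786 280.99658704  69.        ] [504.92691807 297.79453441  16.        ]
```

Call:
{"op": "drive_tool", "data": {
  "moves": "-0.5 -0.1 -0.25 0 0;-0.5 -0.1 -0.5 0 -0.1;-0.5 -0.1 -0.75 0 -0.1;-0.5 -0.1 -1 0 -0.2;-0.5 -0.1 -1 0 -0.2;-0.5 -0.1 -1 0 -0.2",
  "newtons": 30
}}

```text
time_s: 23.9
eef_pos: [507.7, 71.0, 173.6]
ee_rot: [3.131, -0.247, -0.004]
wrist_force: [-0.1, -1.4, -0.6]
gripper_width: 21.6
grip_force: 0.0
```

```bash
python3 -c "
from h import *
plan(530,200,190,-9);plan(562.6,289.3,190,-9)"
```

```text
at [507.7  71.  173.6] yaw -9.04 w 21.6 t 23.9 -> shares [ 0.009 -0.654 -0.083] turn -0.001
at [507.7  71.  173.6] yaw -9.04 w 21.6 t 23.9 -> shares [ 0.099 -1.121 -0.083] turn -0.001
```

Call:
{"op": "drive_tool", "data": {
  "moves": "-0.5 0.03 -0.25 -0.05 0;-0.5 0.06 -0.5 -0.05 0;-0.5 0.09 -0.75 -0.05 0;-0.5 0.09 -1 -0.05 0;-0.5 0.09 -1 -0.05 0;-0.5 0.09 -1 -0.05 0"
}}

```text
time_s: 24.5
eef_pos: [558.0, 263.6, 183.6]
ee_rot: [3.13, -0.252, -0.003]
wrist_force: [-0.2, -0.4, 0.2]
gripper_width: 21.4
grip_force: 0.0
```

```bash
python3 -c "
from h import *
plan(562.6,289.3,75,-9)"
```

```text
at [558.  263.6 183.6] yaw -9.2 w 21.4 t 24.5 -> shares [ 0.003 -0.131  0.543] turn -0.007
```

Call:
{"op": "drive_tool", "data": {
  "moves": "-0.5 0.003 -0.131 0 0;-0.5 0.003 -0.131 0.1 0;-0.5 0.003 -0.131 0.3 0;-0.5 0.003 -0.131 0.5 0;-0.5 0.003 -0.131 0.56 0;-0.5 0.003 -0.131 0.58 0;-0.5 0.003 -0.131 0.58 0;-0.5 0.003 -0.131 0.58 0"
}}

```text
time_s: 25.3
eef_pos: [564.2, 290.2, 71.7]
ee_rot: [-3.129, 0.253, -0.006]
wrist_force: [-0.3, -1.2, 0.6]
gripper_width: 21.5
grip_force: 0.0
```

Run:
```python
from h import *
plan(562.6,289.3,45,-9)
s=snapshot("scene");t=snapshot("top")
f=lambda i,y,x:cv2.resize(i[y:y+90,x:x+90],None,fx=4.4,fy=4.4,interpolation=cv2.INTER_CUBIC)
cv2.imwrite("pics/b1.png",np.hstack([f(s,165,135),f(t,150,135)]))
```

```text
at [564.2 290.2  71.7] yaw -9.23 w 21.5 t 25.3 -> shares [-0.007  0.006  0.134] turn -0.008
```

Call:
{"op": "drive_tool", "data": {
  "moves": "-0.5 -0.005 0.005 0.03 0;-0.5 -0.005 0.005 0.06 0;-0.5 -0.005 0.005 0.07 0;-0.5 -0.005 0.005 0.07 0"
}}

```text
time_s: 25.8
eef_pos: [561.1, 289.2, 53.6]
ee_rot: [3.131, -0.251, -0.002]
wrist_force: [-0.3, 0.0, 0.5]
gripper_width: 21.4
grip_force: 0.0
```

Call:
{"op": "drive_tool", "data": {
  "moves": "-0.5 0 0 0.01 0;-0.5 0 0 0.02 0;-0.5 0 0 0.02 0"
}}

```text
time_s: 26.1
eef_pos: [561.5, 289.3, 50.3]
ee_rot: [3.131, -0.252, -0.001]
wrist_force: [-0.1, 0.3, 0.1]
gripper_width: 21.4
grip_force: 0.0
```

Call:
{"op": "drive_tool", "data": {
  "moves": "-0.5 0 0 0.01 0;-0.5 0 0 0.02 0;-0.5 0 0 0.02 0"
}}

```text
time_s: 26.4
eef_pos: [561.4, 289.3, 46.2]
ee_rot: [3.131, -0.252, -0.001]
wrist_force: [0.2, 0.0, -0.1]
gripper_width: 21.4
grip_force: 0.0
```

Call:
{"op": "drive_tool", "data": {
  "moves": "-0.5 0 0 0.005 0;-1 0 0 0.005 0;-1 0 0 0.005 0;-1 0 0 0.005 0;-1 0 0 0.005 0;-1 0 0 0.005 0;-1 0 0 0.005 0;-1 0 0 0.005 0",
  "newtons": 30
}}

```text
time_s: 27.2
eef_pos: [561.6, 289.4, 45.7]
ee_rot: [-3.131, 0.252, 0.0]
wrist_force: [-0.4, 0.6, 0.4]
gripper_width: 6.1
grip_force: 29.2
```

Call:
{"op": "drive_tool", "data": {
  "moves": "-1 0 0 -0.03 0;-1 0 0 -0.1 0;-1 0 0 -0.2 0;-1 0 0 -0.35 0;-1 0 0 -0.55 0;-1 0 0 -0.75 0;-1 0 0 -0.75 0;-1 0 0 -0.75 0"
}}

```text
time_s: 28.0
eef_pos: [562.3, 289.7, 198.7]
ee_rot: [-3.129, 0.252, -0.007]
wrist_force: [0.8, -0.3, -0.8]
gripper_width: 6.9
grip_force: 29.3
```

Run:
```python
from h import *
plan(500,100,190,-12)
s=snapshot("scene")
f=lambda i,y,x,h,w,k:cv2.resize(i[y:y+h,x:x+w],None,fx=k,fy=k,interpolation=cv2.INTER_CUBIC)
t=cv2.imread("pics/p5.png")
a=f(s,120,130,140,110,4);b=f(t,180,310,140,110,3.4) if 0 else f(t,180,310,140,110,3)
b=cv2.copyMakeBorder(b,0,a.shape[0]-b.shape[0],0,0,cv2.BORDER_CONSTANT)
cv2.imwrite("pics/b2.png",np.hstack([a,b]));print(a.shape,b.shape)
```

```text
at [562.3 289.7 198.7] yaw -9.19 w 6.9 t 28.0 -> shares [-0.156  0.986  0.04 ] turn 0.094
(560, 440, 3) (560, 330, 3)
```

View pics/b2.png

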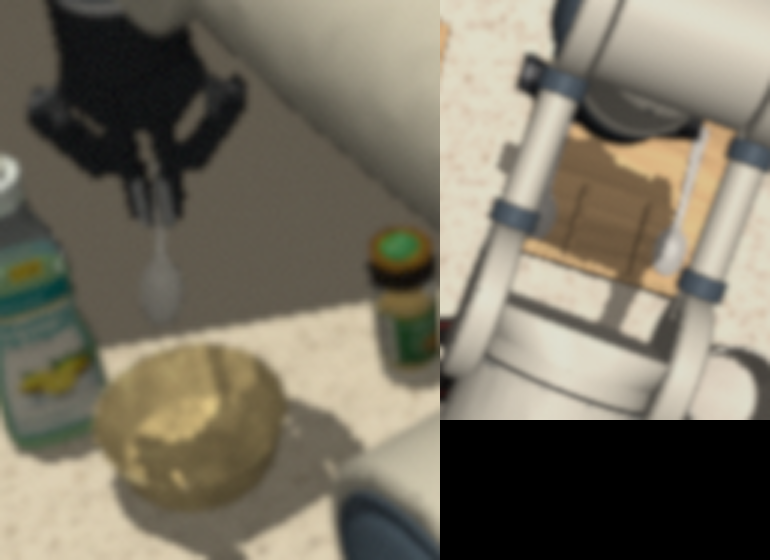

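Spoon b is held (160,200) with its bowl down (160,290), and the brass bowl is undisturbed. The right-hand panel shows c in lane 2 and the bowl of a in lane 0 (545,215).

Call:
{"op": "drive_tool", "data": {
  "moves": "-1 -0.04 0.25 0 0;-1 -0.08 0.5 0 0.09;-1 -0.12 0.75 0 0.09;-1 -0.156 0.986 0 0.2;-1 -0.156 0.986 0 0.2;-1 -0.156 0.986 0 0.2"
}}

```text
time_s: 28.65
eef_pos: [498.6, 98.8, 194.3]
ee_rot: [3.114, -0.418, -0.003]
wrist_force: [-0.3, 0.4, -0.4]
gripper_width: 6.4
grip_force: 29.4
```

```bash
python3 -c "
from h import *
plan(475,-80,190,-15.2)"
```

```text
at [498.6  98.8 194.3] yaw -15.31 w 6.4 t 28.6 -> shares [0.122 0.893 0.022] turn -0.004
```

Call:
{"op": "drive_tool", "data": {
  "moves": "-1 0.03 0.25 0 0;-1 0.06 0.5 0 0;-1 0.09 0.75 0 0;-1 0.12 0.893 0 0;-1 0.12 0.893 0 0;-1 0.12 0.893 0 0"
}}

```text
time_s: 29.25
eef_pos: [476.0, -78.2, 194.8]
ee_rot: [-3.113, 0.415, 0.003]
wrist_force: [-0.0, -0.1, -0.5]
gripper_width: 6.1
grip_force: 29.5
```

```bash
python3 -c "
from h import *
plan(453.1,-179.2,75,-15.2)"
```

```text
at [476.  -78.2 194.8] yaw -15.18 w 6.1 t 29.2 -> shares [0.023 0.518 0.598] turn 0.001
```

Call:
{"op": "drive_tool", "data": {
  "moves": "-1 0.02 0.25 0 0;-1 0.023 0.45 0 0;-1 0.023 0.518 0 0;-1 0.023 0.518 0.1 0;-1 0.023 0.518 0.25 0;-1 0.023 0.518 0.4 0;-1 0.023 0.518 0.55 0;-1 0.023 0.518 0.63 0;-1 0.023 0.518 0.65 0;-1 0.023 0.518 0.65 0;-1 0.023 0.518 0.65 0"
}}

```text
time_s: 30.35
eef_pos: [454.0, -180.2, 67.5]
ee_rot: [3.113, -0.414, 0.004]
wrist_force: [-0.3, 1.0, -0.8]
gripper_width: 6.6
grip_force: 29.5
```

Call:
{"op": "drive_tool", "data": {
  "moves": "-1 0 0 0.02 0;-1 0 0 0.04 0;-1 0 0 0.06 0;-1 0 0 0.08 0;-1 0 0 0.08 0"
}}

```text
time_s: 30.85
eef_pos: [452.5, -180.0, 48.8]
ee_rot: [-3.114, 0.416, 0.002]
wrist_force: [0.5, -0.2, -0.3]
gripper_width: 6.4
grip_force: 29.5
```

Call:
{"op": "drive_tool", "data": {
  "moves": "-1 0 0 0.01 0;-1 0 0 0.02 0;-1 0 0 0.03 0;-1 0 0 0.04 0;-1 0 0 0.05 0;-1 0 0 0.05 0"
}}

```text
time_s: 31.45
eef_pos: [455.5, -181.0, 42.3]
ee_rot: [3.112, -0.415, 0.011]
wrist_force: [4.2, -0.7, 7.0]
gripper_width: 6.1
grip_force: 31.3
```

Call:
{"op": "drive_tool", "data": {
  "moves": "-1 0 0 0.01 0;-1 0 0 0.02 0;-1 0 0 0.03 0;-1 0 0 0.04 0;-1 0 0 0.05 0;-1 0 0 0.05 0"
}}

```text
time_s: 32.05
eef_pos: [455.2, -181.0, 31.9]
ee_rot: [3.112, -0.415, 0.01]
wrist_force: [5.4, -0.6, 6.6]
gripper_width: 6.3
grip_force: 32.6
```

Call:
{"op": "drive_tool", "data": {
  "moves": "-1 0 0 0.01 0;-1 0 0 0.02 0;-1 0 0 0.03 0;-1 0 0 0.04 0;-1 0 0 0.05 0;-1 0 0 0.055 0;-1 0 0 0.055 0"
}}

```text
time_s: 32.75
eef_pos: [454.6, -180.8, 20.3]
ee_rot: [3.113, -0.415, 0.007]
wrist_force: [4.4, -1.6, 5.6]
gripper_width: 6.4
grip_force: 33.4
```

Call:
{"op": "drive_tool", "data": {
  "moves": "-1 0 0 0.005 0;-1 0 0 0.01 0;-1 0 0 0.01 0"
}}

```text
time_s: 33.05
eef_pos: [454.6, -180.8, 18.3]
ee_rot: [3.113, -0.415, 0.007]
wrist_force: [4.0, -0.4, 5.5]
gripper_width: 6.0
grip_force: 33.5
```

Call:
{"op": "drive_tool", "data": {
  "moves": "-1 0 0 0.005 0;-1 0 0 0.008 0;-1 0 0 0.008 0"
}}

```text
time_s: 33.35
eef_pos: [454.7, -180.9, 17.0]
ee_rot: [3.113, -0.415, 0.007]
wrist_force: [3.0, -1.4, 6.7]
gripper_width: 6.3
grip_force: 33.6
```

Call:
{"op": "drive_tool", "data": {
  "moves": "-1 0 0 0.005 0;-1 0 0 0.008 0;-1 0 0 0.008 0"
}}

```text
time_s: 33.65
eef_pos: [454.9, -180.9, 16.6]
ee_rot: [3.113, -0.415, 0.008]
wrist_force: [1.4, -0.0, 12.9]
gripper_width: 6.3
grip_force: 34.3
```

Call:
{"op": "drive_tool", "data": {
  "moves": "-1 0 0 0.005 0;-1 0 0 0.005 0"
}}

```text
time_s: 33.85
eef_pos: [454.9, -181.0, 16.5]
ee_rot: [3.112, -0.415, 0.008]
wrist_force: [-2.6, 1.9, 18.1]
gripper_width: 6.5
grip_force: 34.7
```

Call:
{"op": "drive_tool", "data": {
  "moves": "-1 0 0 -0.007 0;-0.9 0 0 -0.007 0;-0.85 0 0 -0.007 0;-0.8 0 0 -0.007 0;-0.66 0 0 -0.007 0;-0.66 0 0 -0.007 0;-0.66 0 0 -0.04 0;-0.66 0 0 -0.1 0;-0.66 0 0 -0.3 0;-0.66 0 0 -0.55 0;-0.66 0 0 -0.8 0;-0.66 0 0 -0.8 0"
}}

```text
time_s: 35.05
eef_pos: [455.8, -181.5, 182.5]
ee_rot: [3.109, -0.415, 0.022]
wrist_force: [1.2, -0.6, 1.6]
gripper_width: 14.5
grip_force: 0.0
```

Call:
{"op": "drive_tool", "data": {
  "moves": "-0.66 -0.2 0.25 0 0;-0.66 -0.3 0.5 0 0;-0.66 -0.4 0.75 0 0;-0.66 -0.4 1 0 0;-0.66 -0.4 1 0 0;-0.66 -0.4 1 0 0"
}}

```text
time_s: 35.65
eef_pos: [321.8, -354.3, 172.7]
ee_rot: [3.113, -0.422, -0.001]
wrist_force: [0.6, 0.1, -0.2]
gripper_width: 14.5
grip_force: 0.0
```

Call:
{"op": "drive_tool", "data": {
  "moves": "-0.66 -0.1 0.2 0 0;-0.66 -0.2 0.4 0 0;-0.66 -0.3 0.6 0 0;-0.66 -0.3 0.6 0 0;-0.66 -0.3 0.6 0 0"
}}

```text
time_s: 36.15
eef_pos: [234.1, -451.9, 172.6]
ee_rot: [-3.113, 0.417, -0.001]
wrist_force: [0.3, 0.2, -0.2]
gripper_width: 14.2
grip_force: 0.0
```

```bash
cat > chk.py <<'E'
from h import *
ex=np.array([-.9648,.263]);ey=np.array([-.263,-.9648]);c=np.array([449.7,-178.3])
def chk(n):
    t=snapshot(n);cv2.imwrite(f"pics/f_{n}.png",t);m=camera_model(n);T=np.linalg.inv(m["world_from_camera"])
    g=np.array([[[*(c+x*ex+y*ey),8.] for x in range(-90,91)] for y in range(-95,96)]).reshape(-1,3)
    p=cv2.projectPoints(g,cv2.Rodrigues(T[:3,:3])[0],T[:3,3],m["mtx"],m["D"])[0].reshape(191,181,2).astype(np.float32)
    r=cv2.remap(t,p[...,0],p[...,1],cv2.INTER_CUBIC);cv2.imwrite(f"pics/r_{n}.png",r)
    h=cv2.cvtColor(r,cv2.COLOR_BGR2HSV);M=((h[...,1]<65)&(h[...,2]>90)).astype(np.uint8)
    M[:12]=0;M[-12:]=0;M[:,:14]=0;M[:,-14:]=0
    k,l,st,_=cv2.connectedComponentsWithStats(M)
    for i in range(1,k):
        if st[i,4]<150:continue
        ys,xs=np.nonzero(l==i);xs=xs-90;ys=ys-95
        print(n,"area",st[i,4],"x",xs.min(),xs.max(),"y at handle",ys[xs<xs.min()+20].mean().round(1),"y at bowl",ys[xs>xs.max()-20].mean().round(1))
chk("top");chk("scene")
E
python3 chk.py
```

```text
top area 1708 x -63 65 y at handle -56.5 y at bowl -56.1
top area 1693 x -67 61 y at handle -0.5 y at bowl 0.1
top area 1701 x -66 62 y at handle 54.6 y at bowl 54.3
scene area 25539 x -76 76 y at handle 0.0 y at bowl -0.3
```

```bash
python3 -c "
from rig import *
print(hand_in())"
```

```text
the job is handed in; nothing more can be done
None
```

All three teaspoons are in the tray, one per lane, bowls at the high end, and the job is handed in at about 36 s; in the last top-view check each lay within about 2 mm of its lane's middle line and 3 mm of mid-length.

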